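Make up two microscopy slide kits from bench stock

ROBOT

A 6-joint arm with a two-finger parallel gripper is mounted at the origin on the work surface. World frame = base frame: x ahead of the robot, y to its left, z up, the work surface at z = 0. Lengths are in m, angles in degrees, forces in N, time in s.
With the tool pointing down it reaches from about 0.4 to 0.825 m from the base axis. Payload 7 kg.
Tool frame: the origin (TCP) lies at the centre of the arm's flange, where the gripper is bolted on; the fingertips stand 178 mm ahead of it and the grasp point (between the pads) lies 159 mm ahead of it (tip_reach is the distance from the TCP to the fingertips, in m); z points along the fingers, y is the line along which they close (so a half turn about z gives the same grasp; the last joint's range is limited). The gripper opens to 88 mm and grips with 3 to 60 N. Pads are 19 mm wide; open, the fingers measure 130 mm over their backs; the gripper's body (78 mm by 193 mm) begins 47 mm behind the grasp point.
Start: joints at [-57.233, 20.546, 0.682, 0, -70.136, -16.507], TCP at [0.189, -0.648, 0.405] pointing down, gripper open.
Joint ranges: [-176.03, 176.03], [-82.01, 121.73], [-58.28, 71.71], [-173.87, 95.51], [-174.79, -0.11], [-173.66, 173.66]. Speed limits (degrees/s): [136.94, 136.94, 172.46, 180, 180, 180].

INTERFACE

Orientations are given as [roll, pitch, yaw] about the fixed x, y, z axes, in that order (R = Rz(yaw) Ry(pitch) Rx(roll)).
In Python, from plant import * gives the robot as it stands.
- The arm moves only by the shell command python3 -m handwheel 'ROWS'. ROWS is JSON, a list of rows, each a list of 7 numbers: the opening, from -1 (shut) to 1 (fully open), then the shift along the tool's x, y, z as a fraction of full scale, then the turn, a rotation vector about the tool's x, y, z as a fraction of full scale. A call has 1 to 5 rows; each row shifts and turns the commanded pose from where the row before left it, along the tool's axes as they then stand; what a row does not reach is not made up. Full scale, the value 1, is 0.025 m for a shift and 6 degrees for a turn. A row lasts 1/8 s, in which the tool goes at most 62.5 mm and 10.7 degrees, less where a joint would pass 70% of its speed; a pose out of reach is approached as far as the arm can. A call with a number of a shift or a turn outside -1 to 1 is refused whole. A call with a gripper value outside its range is refused whole. The fingers move at their own pace and stop on an object; the grip force is fixed at half the most. Time passes only in rows, so rows that do not move let the fingers close. It gives the time, the measured TCP pose, the force, the opening and the grip force at its end, in the units of the state.
- get_obs(): the state, without advancing time (a new reading comes with each control period).
- snapshot(name): name is "scene" or "side" or "wrist"; returns a dict with "color" (400x640x3 uint8, red, green, blue), "fx", "fy", "cx", "cy" (pixels), "R" (3x3) and "t" (3): a world point X has camera coordinates R X + t; the wrist camera has in their place "tool_from_camera" (4x4, takes a point from camera to tool coordinates, whose origin is the TCP and whose axes are the flange's). Camera axes: x right, y down, z forward; pixel columns grow to the right and rows downward; lengths in m; the calibration is good to about 2 mm. A picture is of the moment at which its call begins: read the wrist's pose just before it. There is no depth.
- close_job(): hands the job in; it is judged then, once.
The state is a dict: "clock": time; "joint_pos": joint angles; "qvel": joint speeds; "tau": joint torques, N m; "tool_pos": TCP position; "orientation": TCP orientation; "force": force on the tool from outside, world axes, zero at the start; "moment": the same for the moment, N m; "opening": finger opening in m; "gripper_force": force on a finger pad.
Only numpy, scipy, OpenCV 4.12 (cv2) and the standard library are available. Lean on these libraries where they do the work, as an engineer would, in place of code of your own. Each camera call takes 0.05 s, during which the arm holds its last target. There are 200 camera calls.

TASK

Make up the two kits. In the plain long tray lay two of the oblong slide boxes flat, end to end along the middle of the tray, with a third on top, bridging the joint like a brick, half on each and in line with them; in the other tray lay the fourth oblong box flat in the oblong recess and stand the wide jar in the round one. Keep the jar upright throughout and leave the square box and the narrow bottle where they are.

Things in the scene. Friction and masses are not known exactly. Their poses are not given: they have to be found in the camera images.
- slide_box1: One of four identical white plastic slide boxes, closed, lying flat: 80 long (its x axis) x 36 wide (y) x 32 high, about 90 g; any of the four may be used for any place. Origin at the centre of its underside, z up.
- slide_box2: One of four identical white plastic slide boxes, closed, lying flat: 80 long (its x axis) x 36 wide (y) x 32 high, about 90 g; any of the four may be used for any place. Origin at the centre of its underside, z up.
- slide_box3: One of four identical white plastic slide boxes, closed, lying flat: 80 long (its x axis) x 36 wide (y) x 32 high, about 90 g; any of the four may be used for any place. Origin at the centre of its underside, z up.
- slide_box4: One of four identical white plastic slide boxes, closed, lying flat: 80 long (its x axis) x 36 wide (y) x 32 high, about 90 g; any of the four may be used for any place. Origin at the centre of its underside, z up.
- jar: The wide jar: short amber glass jar with black screw lid, 44 mm diameter, 58 mm high, straight-sided up to 40 mm, about 110 g, standing. Origin at the centre of its underside, z up.
- long_tray: Plain oblong kit tray, black inside with grey walls, fixed, outside 192 (its x axis) x 112 (y) mm, walls 4 mm thick and 12 mm high, floor 4 mm thick (inside 184 x 104 mm). Origin at the centre of its underside, z up. Two slide boxes in line along its x axis leave 24 mm of its length free: centred with a small gap, their centres lie 43 mm either side of the tray's centre.
- well_tray: Black kit tray with two grey-rimmed recesses, fixed, base plate 124 (its x axis) x 156 (y) x 4 mm. On the plate, rims 4 mm thick and 6 mm high enclose an oblong recess (inside 100 along x by 56 along y, centre at x 0, y +38 mm) and a round recess (inside diameter 64 mm, centre at x 0, y -36 mm); their floor is the plate, 4 mm above the underside. Origin at the centre of the underside, z up.
- square_box: Stock that is not needed: a square white slide box, 56 x 56 x 36 mm high. Origin at the centre of its underside.
- bottle: Stock that is not needed: a narrow amber glass bottle with black cap, 32 mm diameter, 75 mm high, standing. Origin at the centre of its underside.
There are look-alikes about, which are no part of the job. What is shaped like the long_tray but orange is not meant. Leave any pink look-alike of the slide_box2 alone.

How it is judged:
By the outcome, as a careful person would: the job done as asked, in the order asked, and still so for the second after the job is handed in, with the robot touching nothing.
It also fails if it takes over 128 s, if anything falls off the work surface, if the arm or the gripper's body presses on something with over 40 N, if the wrist force passes 120 N, or if a joint passes its speed limit or range.

## Working session

There is one attempt and no reset: what is moved stays moved. The work goes in short steps, Python scripts to look and compute and a shell command to move; the robot and the scene stay as the last step left them, time stands still between calls to the robot, and variables do not carry over. Pictures are saved under pics/ and viewed, at most 14 in all, crops included, and the job is handed in when it is done.

```bash
ls; mkdir -p pics; python3 - <<'E'
from plant import *
import cv2,numpy as np
print(get_obs())
for n in ["scene","side","wrist"]:
    s=snapshot(n); cv2.imwrite(f"pics/{n}0.png",s["color"][:,:,::-1])
    print(n,{k:np.round(v,4).tolist() for k,v in s.items() if k!="color"})
E
```

```text
pics
{'clock': 0.0, 'joint_pos': array([-5.72345916e+01,  2.05921655e+01,  6.31932241e-01, -1.84371372e-02,
       -7.01354959e+01, -1.65053382e+01]), 'qvel': array([ 0.06576835,  0.03527881,  0.02646183, -0.01830695, -0.10104979,
        0.01228041]), 'tau': array([-1.33384838e-04, -5.82720816e+01,  2.93060714e+01,  6.99717432e+00,
        6.96364456e-03, -1.15057460e-04]), 'tool_pos': array([ 0.18891743, -0.6478169 ,  0.40370549]), 'orientation': array([ 1.79903291e+02, -1.05818516e-02, -1.63746200e+02]), 'force': array([ 0.87532997, -0.56691357,  0.23079932]), 'moment': array([-0.00709047, -0.01364144, -0.05778478]), 'gripper_force': 0.0, 'opening': 0.0878685556713494}
scene {'fx': 502.3315, 'fy': 502.3315, 'cx': 323.5942, 'cy': 195.9036, 'R': [[-0.8147, 0.5798, -0.0079], [0.4727, 0.6562, -0.5883], [-0.3359, -0.483, -0.8086]], 't': [0.4548, -0.1346, 1.3559]}
side {'fx': 503.7314, 'fy': 503.7314, 'cx': 312.3917, 'cy': 204.38, 'R': [[-0.9964, -0.0826, -0.0185], [-0.0346, 0.5974, -0.8012], [0.0772, -0.7977, -0.5981]], 't': [0.4624, 0.106, 1.3659]}
wrist {'fx': 345.5703, 'fy': 345.5703, 'cx': 316.8099, 'cy': 196.7656, 'tool_from_camera': [[-0.0002, -0.952, -0.3062, 0.0838], [1.0, 0.0, -0.0007, 0.0001], [0.0007, -0.3062, 0.952, 0.0198], [0.0, 0.0, 0.0, 1.0]]}
```

View pics/scene0.png

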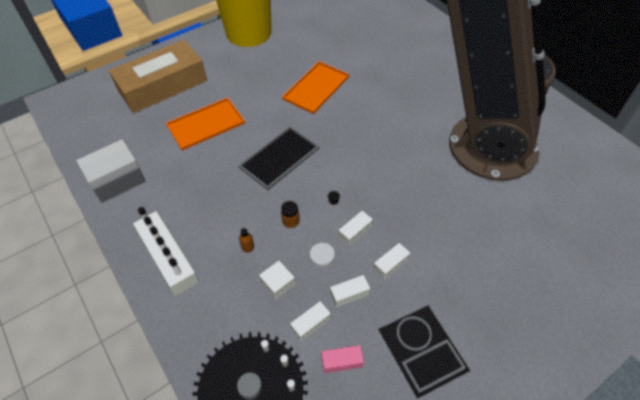

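View pics/side0.png

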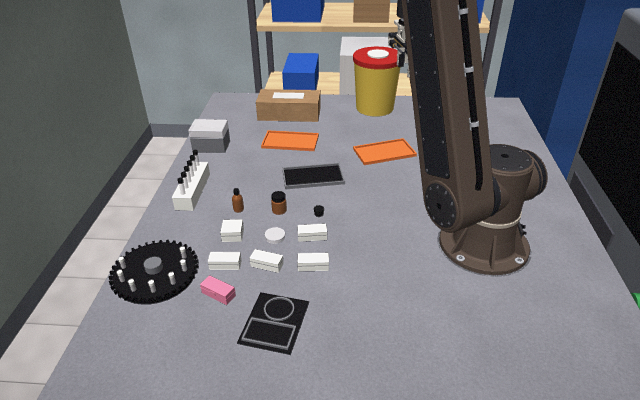

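Scene view: oblong white boxes at (355,225), (392,260), (350,290) and (310,319); the square box at (277,278), a white disc at (322,253), the jar at (290,214), the bottle at (246,240) and a black cap at (334,197). The grey/black long tray is at (279,158) with orange look-alikes at (205,123) and (316,87). The well tray is at (424,350) and the pink box at (342,358). In the side view the same boxes are at (312,232), (313,262), (266,261) and (224,261).

```bash
python3 - <<'E'
import cv2
a=cv2.imread("pics/scene0.png");b=cv2.imread("pics/side0.png")
cv2.imwrite("pics/c1.png",cv2.resize(a[190:390,280:480],None,fx=3,fy=3,interpolation=cv2.INTER_CUBIC))
cv2.imwrite("pics/c2.png",cv2.resize(b[160:360,200:350],None,fx=3,fy=3,interpolation=cv2.INTER_CUBIC))
E
```

```text
(no output)
```

View pics/c1.png

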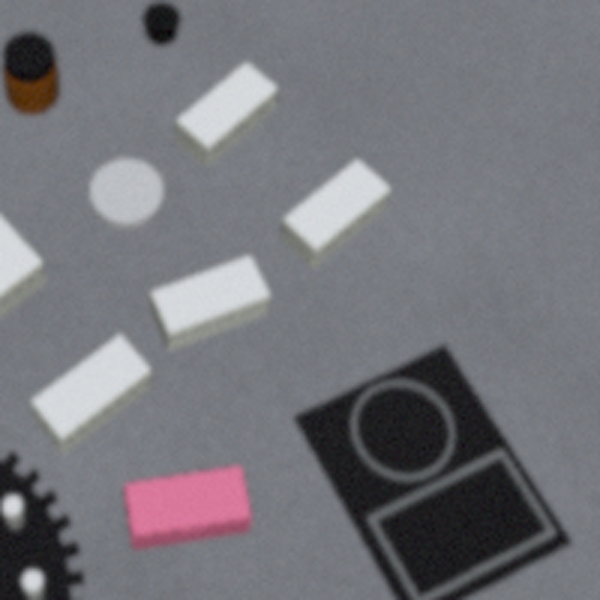

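View pics/c2.png

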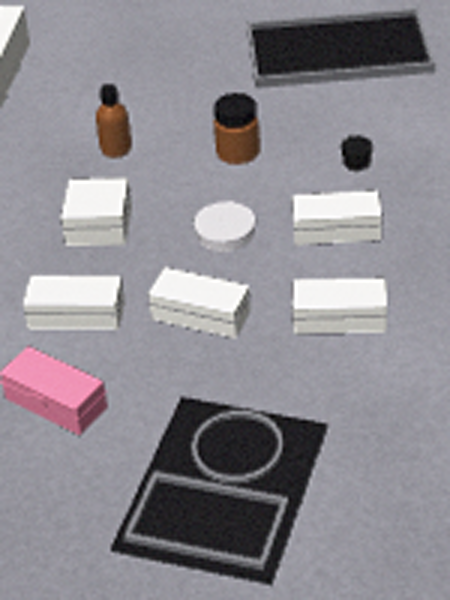

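The crops confirm four white oblong boxes (A to D), the pink one separate at (187,505) in c1, the square box at (95,210) in c2, the amber jar at (236,128) in c2, and the long tray with grey walls at top right of c2. I'll fit poses with height free.

```bash
cat > cal.py <<'E'
import numpy as np
from scipy.optimize import least_squares
CAM={'scene':(502.3315,323.5942,195.9036,np.array([[-0.8147,0.5798,-0.0079],[0.4727,0.6562,-0.5883],[-0.3359,-0.483,-0.8086]]),np.array([0.4548,-0.1346,1.3559])),
'side':(503.7314,312.3917,204.38,np.array([[-0.9964,-0.0826,-0.0185],[-0.0346,0.5974,-0.8012],[0.0772,-0.7977,-0.5981]]),np.array([0.4624,0.106,1.3659]))}
def proj(c,X):
    f,cx,cy,R,t=CAM[c]; p=np.atleast_2d(X)@R.T+t
    return p[:,:2]/p[:,2:]*f+[cx,cy]
def fit(L,W,obs,z0,H=0.0,g=(.3,.3)):
    # obs: list of cam,(sx,sy,dz),uv ; params x,y,yaw,z(top)
    def P(p,s):
        c,n=np.cos(p[2]),np.sin(p[2]);a,b=s[0]*L/2,s[1]*W/2
        return np.array([p[0]+c*a-n*b,p[1]+n*a+c*b,p[3]-s[2]])
    f=lambda p:np.concatenate([(proj(c,P(p,s))[0]-uv) for c,s,uv in obs])
    best=min((least_squares(f,[*g,y,z0]) for y in np.radians([-30,0,30])),key=lambda r:r.cost)
    p=best.x; return np.round([p[0],p[1],np.degrees(p[2]),p[3]],4),round(np.sqrt(np.mean(best.fun**2)),2)
E
python3 - <<'E'
from cal import *
c1=lambda u,v:np.array([280+(u-1)/3,190+(v-1)/3]); c2=lambda u,v:np.array([200+(u-1)/3,160+(v-1)/3])
S=[(1,-1,0),(-1,-1,0),(-1,1,0),(1,1,0)]
B={'A':([(178,122),(247,63),(277,90),(208,150)],[(294,195),(379,192),(382,241),(294,243)]),
'B':([(283,219),(358,159),(390,188),(316,250)],[(294,281),(384,280),(386,331),(294,333)]),
'C':([(152,293),(250,257),(270,295),(172,334)],[(162,269),(249,287),(239,335),(150,311)]),
'D':([(32,402),(122,336),(151,370),(64,440)],[(28,277),(121,276),(121,328),(24,328)])}
for k,(a,b) in B.items():
    o=[('scene',s,c1(*u)) for s,u in zip(S,a)]+[('side',(s[0],s[1],.032*(i>1)),c2(*u)) for i,(s,u) in enumerate(zip(S,b))]
    print(k,*fit(.08,.036,o,.03))
S2=S
o=[('scene',s,c1(*u)) for s,u in zip(S[:3],[(296,416),(446,346),(569,542)])]+[('side',s,c2(*u)) for s,u in zip(S,[(182,398),(327,424),(272,584),(111,549)])]
print('well',*fit(.124,.156,o,.004))
o=[('scene',s,np.array(u)) for s,u in zip(S,[(240,166),(291,129),(319,147),(268,187)])]+[('side',s,c2(*u)) for s,u in zip(S,[(248,22),(415,12),(434,66),(256,80)])]
print('long',*fit(.192,.112,o,.012,g=(.3,-.2)))
def tri(a,b):
    r=least_squares(lambda X:np.r_[proj('scene',X)[0]-a,proj('side',X)[0]-b],[.3,0,.03]); return np.round(r.x,4),round(np.sqrt(np.mean(r.fun**2)),2)
print('jartop',tri(c1(29,53),c2(236,109)),'ring',tri(c1(403,430),c2(238,445)))
print('bottle',tri(np.array([244,231]),c2(109,90)),'cap',tri(c1(161,20),c2(357,145)),'square',tri(c1(-9,240),c2(96,196)))
E
```

```text
A [ 4.6540e-01 -6.0000e-04  7.8557e+00  3.0500e-02] 0.56
B [0.4529 0.1161 5.289  0.0306] 0.52
C [  0.5742   0.121  -13.253    0.0337] 1.05
D [0.6826 0.1288 3.9499 0.0334] 0.63
well [ 5.26600e-01  3.05800e-01 -1.01791e+01  1.50000e-03] 0.36
long [ 4.87700e-01 -2.98800e-01  1.14666e+01  8.50000e-03] 1.06
jartop (array([ 0.572 , -0.1192,  0.0507]), np.float64(0.33)) ring (array([0.5204, 0.2711, 0.0075]), np.float64(0.04))
bottle (array([ 0.6952, -0.1121,  0.072 ]), np.float64(0.02)) cap (array([ 0.4548, -0.1033,  0.0212]), np.float64(0.31)) square (array([ 0.6833, -0.0029,  0.0351]), np.float64(1.68))
```

```bash
cat > h.py <<'E'
from plant import *
import numpy as np, sys
def go(x,y,z,psi):
    """units to reach fingertip-down pose: TCP x,y, TIP height z, box yaw psi (tool yaw psi+180, mod 180 nearest)"""
    o=get_obs(); p=o['tool_pos']; yaw=o['orientation'][2]
    d=(psi-yaw+90)%180-90; t=np.radians(yaw+d)
    v=np.array([x,y,z+.178])-p
    u=np.array([v[0]*np.cos(t)+v[1]*np.sin(t), v[0]*np.sin(t)-v[1]*np.cos(t), -v[2]])/.025
    print('t',round(o['clock'],2),'turnz(first)',round(-d/6,2),'shift',u.round(2),'tip',(p-[0,0,.178]).round(4),'ori',o['orientation'].round(2),'open',round(o['opening'],4),'F',o['force'].round(1))
if __name__=='__main__': go(*map(float,sys.argv[1:]))
E
python3 h.py .45 -.28 .222 11.5
python3 -m handwheel '[[1,0,0,0,0,0,0.8],[1,-1,0.92,0,0,0,0],[1,-1,0.92,0,0,0,0],[1,-1,0.92,0,0,0,0],[1,-1,0.92,0,0,0,0]]'
python3 -m handwheel '[[1,-1,0.92,0,0,0,0],[1,-1,0.92,0,0,0,0],[1,-1,0.92,0,0,0,0],[1,-1,0.92,0,0,0,0],[1,-1,0.92,0,0,0,0]]'
python3 -m handwheel '[[1,-1,0.92,0,0,0,0],[1,-1,0.92,0,0,0,0],[1,-1,0.92,0,0,0,0],[1,-1,0.92,0,0,0,0],[1,0,0,0,0,0,0]]'
python3 h.py .45 -.28 .222 11.5
python3 - <<'E'
from plant import *
import cv2,pickle
o=get_obs();s=snapshot("wrist");pickle.dump((o,s),open("w1.pkl","wb"))
cv2.imwrite("pics/w1.png",s["color"][:,:,::-1]);print(o['qvel'].round(1))
E
```

```text
t 0.15 turnz(first) 0.79 shift [-13.17  12.34   0.16] tip [ 0.189  -0.6479  0.226 ] ori [ 1.7993e+02 -1.0000e-02 -1.6374e+02] open 0.0878 F [-0.1  0.5  0.3]
clock: 0.78
tool_pos: [0.2692, -0.537, 0.4044]
orientation: [180.0, -0.0, -168.6]
force: [0.3, -0.2, 0.3]
opening: 0.0879
gripper_force: 0.0
clock: 1.4
tool_pos: [0.3688, -0.3994, 0.4045]
orientation: [180.0, -0.0, -168.5]
force: [0.2, 0.4, 0.7]
opening: 0.0877
gripper_force: 0.0
clock: 2.02
tool_pos: [0.4491, -0.2889, 0.4045]
orientation: [180.0, -0.0, -168.4]
force: [-1.0, -0.3, 0.8]
opening: 0.0879
gripper_force: 0.0
t 2.02 turnz(first) 0.02 shift [-0.11  0.34  0.18] tip [ 0.4491 -0.2889  0.2265] ori [ 179.99   -0.   -168.4 ] open 0.0879 F [-1.  -0.3  0.8]
[-2.1 -0.1 -0.3  0.3 -0.2  1.7]
```

View pics/w1.png

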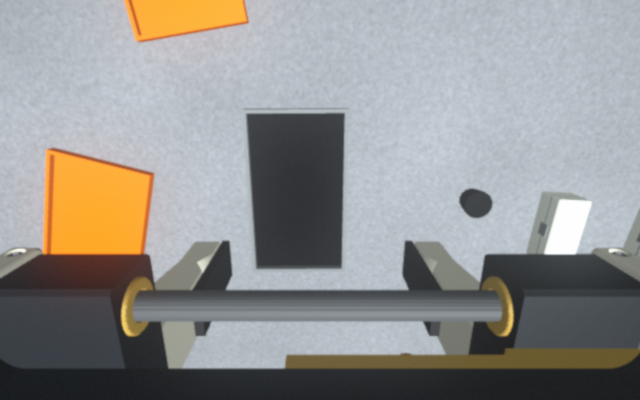

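The wrist view shows the long tray's dark interior with corners (247,113), (344,113), (342,268) and (256,268), orange trays to the left, the black cap at (476,203) and box A at (562,225).

```bash
cat > w.py <<'E'
import numpy as np, pickle
from scipy.spatial.transform import Rotation as Ro
def ray(o,s,u,v,z):
    R=Ro.from_euler('xyz',o['orientation'],degrees=True).as_matrix(); T=s['tool_from_camera']
    d=R@(T[:3,:3]@np.array([(u-s['cx'])/s['fx'],(v-s['cy'])/s['fy'],1])); c=R@T[:3,3]+o['tool_pos']
    return c+d*(z-c[2])/d[2]
def quad(o,s,px,z):
    P=np.array([ray(o,s,*p,z)[:2] for p in px]); e=P[[1,2,3,0]]-P
    return P.mean(0).round(4),'sides',np.linalg.norm(e,axis=1).round(4),'ang',np.degrees(np.arctan2(e[:,1],e[:,0])).round(1)
E
python3 - <<'E'
from w import *
o,s=pickle.load(open('w1.pkl','rb'))
for z in (.004,.012): print(quad(o,s,[(247,113),(344,113),(342,268),(256,268)],z))
from cal import *
print(ray(o,s,478,203,.0212),quad(o,s,[(247,113),(345,113),(342,268),(256,268)],.012))
g=s['color'].mean(2)
print(g[100:120,290].round().astype(int),g[258:278,300].round().astype(int),g[180,240:262].round().astype(int),g[180,335:355].round().astype(int))
print(g[140,240:262].round().astype(int),g[140,335:355].round().astype(int),g[240,240:265].round().astype(int),g[240,335:355].round().astype(int))
E
```

```text
(array([ 0.4907, -0.3035]), 'sides', array([0.1042, 0.1872, 0.1066, 0.1873]), 'ang', array([ 101.6,   12.2,  -78.4, -168.5]))
(array([ 0.4881, -0.3036]), 'sides', array([0.102 , 0.1833, 0.1044, 0.1833]), 'ang', array([ 101.6,   12.2,  -78.4, -168.5]))
[ 0.45267379 -0.10547505  0.0212    ] (array([ 0.488 , -0.3033]), 'sides', array([0.103 , 0.1833, 0.1044, 0.1833]), 'ang', array([ 101.6,   11.9,  -78.4, -168.5]))
[190 189 188 187 187 185 186 181 165 175 185 187 175 127  82  65  64  64
  64  63] [ 55  55  56  56  57  56  59  67  78  89 116 157 177 184 190 191 190 192
 190 189] [199 197 196 197 196 193 191 186 184 173 138  95  71  62  61  62  60  61
  62  60  59  58] [ 60  61  60  61  60  62  63  87 137 172 184 189 191 194 196 196 197 196
 194 196]
[185 187 189 190 188 187 178 150 112  81  68  67  65  66  64  65  62  64
  61  64  64  63] [ 64  62  62  63  62  64  65  67 101 155 181 187 189 196 197 194 190 186
 186 188] [197 194 194 191 192 193 193 192 188 188 185 183 179 168 134  91  66  58
  58  58  60  57  58  57  58] [ 60  60  59  60  60  65  97 153 180 186 190 193 195 195 194 193 196 196
 196 194]
```

```bash

python3 -m handwheel '[[1,0,0,0,0,0,0.6],[1,0,1,0,0,0,0],[1,0,1,0,0,0,0],[1,0,1,0,0,0,0],[1,0,1,0,0,0,0]]' | head -1
python3 -m handwheel '[[1,0,1,0,0,0,0],[1,0,1,0,0,0,0],[1,0,1,0,0,0,0],[1,0,1,0,0,0,0],[1,0,1,0,0,0,0]]' | head -1
python3 -m handwheel '[[1,0,1,0,0,0,0],[1,0,1,0,0,0,0],[1,0,1,0,0,0,0],[1,-0.5,0.6,0,0,0,0],[1,0,0,0,0,0,0]]' | head -2
python3 h.py .465 0 .03 7.9
python3 - <<'E'
from plant import *
import cv2,pickle
o=get_obs();s=snapshot("wrist");pickle.dump((o,s),open("w2.pkl","wb"))
cv2.imwrite("pics/w2.png",s["color"][:,:,::-1]);print(o['qvel'].round(1))
E
```

```text
clock: 2.7
clock: 3.32
clock: 3.95
tool_pos: [0.4183, 0.0239, 0.4047]
t 3.95 turnz(first) 0.0 shift [-1.72 -1.2   7.87] tip [0.4183 0.0239 0.2267] ori [-179.99    0.   -172.09] open 0.0877 F [ 0.1 -0.5 -1. ]
[-1.  -0.5 -1.1 -0.3 -0.6  0.7]
```

View pics/w2.png

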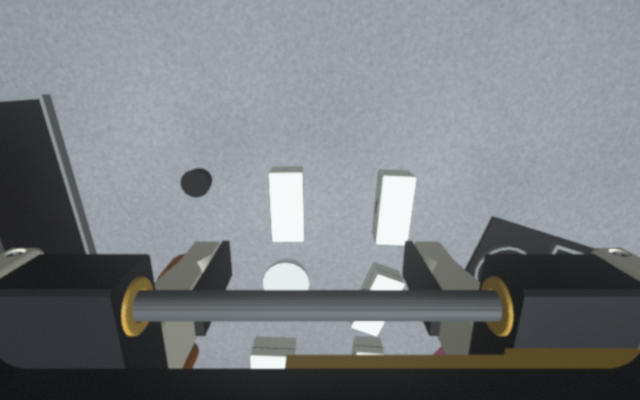

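In the wrist view box A's top is at (270–303,173–241), B's at (378–415,176–244), the cap at (196,182), and the disc, box C, the square and D sit lower down, partly hidden. I'll extract the tops by brightness and project them to z=32 mm.

```bash
cat >> w.py <<'E'
import cv2
def tops(o,s,z=.032,th=242,roi=(0,250)):
    m=(s['color'].min(2)>th).astype(np.uint8); m[:roi[0]]=0; m[roi[1]:]=0
    for c in cv2.findContours(m,cv2.RETR_EXTERNAL,cv2.CHAIN_APPROX_NONE)[0]:
        if cv2.contourArea(c)<300: continue
        P=np.array([ray(o,s,*q[0],z)[:2] for q in c],np.float32)*1000
        (x,y),(w,h),a=cv2.minAreaRect(P); a=a if w>h else a+90
        print('px',c.reshape(-1,2).mean(0).round(),'xy',round(x,1),round(y,1),'size',round(max(w,h),1),round(min(w,h),1),'psi',round((a+90)%180-90,1))
E
python3 - <<'E'
from w import *
o,s=pickle.load(open('w2.pkl','rb'))
for th in (225,242): tops(o,s,th=th)
E
```

```text
px [395. 210.] xy 452.5 114.3 size 77.8 33.9 psi 5.2
px [286. 207.] xy 464.6 -3.3 size 77.0 34.2 psi 8.4
px [395. 210.] xy 452.7 114.3 size 75.5 31.7 psi 5.3
px [286. 207.] xy 465.5 -3.1 size 74.9 32.0 psi 8.4
```

```bash

python3 -m handwheel '[[1,-0.85,-0.66,1,0,0,0],[1,-0.85,-0.66,1,0,0,0],[1,0,0,1,0,0,0],[1,0,0,1,0,0,0],[1,0,0,1,0,0,0]]' | head -1
python3 -m handwheel '[[1,0,0,1,0,0,0],[1,0,0,0.5,0,0,0],[1,0,0,0,0,0,0]]' | head -2
python3 h.py .465 -.003 .014 8.2
```

```text
clock: 4.62
clock: 5.0
tool_pos: [0.4639, -0.004, 0.2416]
t 5.0 turnz(first) -0.06 shift [-0.05  0.04  1.98] tip [ 0.4639 -0.004   0.0636] ori [-1.7996e+02 -1.1000e-01 -1.7218e+02] open 0.0873 F [ 0.2  0.2 -1.1]
```

```bash

python3 -m handwheel '[[1,-0.05,0,1,0,0,0],[1,0,0,0.97,0,0,0],[1,0,0,0,0,0,0],[-1,0,0,0,0,0,0],[-1,0,0,0,0,0,0]]' | tail -5
python3 -m handwheel '[[-1,0,0,0,0,0,0],[-1,0,0,0,0,0,0],[-1,0,0,0,0,0,0],[-1,0,0,0,0,0,0]]' 
python3 h.py .446 -.3123 .080 11.8
```

```text
tool_pos: [0.4658, -0.0031, 0.1941]
orientation: [180.0, 0.1, -172.1]
force: [-0.6, -0.9, -0.5]
opening: 0.0726
gripper_force: 0.0
clock: 6.12
tool_pos: [0.4652, -0.0033, 0.193]
orientation: [-180.0, 0.0, -172.1]
force: [0.1, 0.4, 1.5]
opening: 0.0357
gripper_force: 30.0
t 6.12 turnz(first) -0.66 shift [  3.28 -11.94  -2.6 ] tip [ 0.4652 -0.0033  0.015 ] ori [-180.      0.   -172.14] open 0.0357 F [0.1 0.4 1.5]
```

```bash

python3 -m handwheel '[[-1,0,0,-1,0,0,0],[-1,0,0,-1,0,0,0],[-1,0,0,-0.6,0,0,-0.66],[-1,0.27,-1,0,0,0,0],[-1,0.27,-1,0,0,0,0]]' |tail -2
python3 -m handwheel '[[-1,0.27,-1,0,0,0,0],[-1,0.27,-1,0,0,0,0],[-1,0.27,-1,0,0,0,0],[-1,0.27,-1,0,0,0,0],[-1,0.27,-1,0,0,0,0]]' |tail -2
python3 -m handwheel '[[-1,0.27,-1,0,0,0,0],[-1,0.27,-1,0,0,0,0],[-1,0.27,-1,0,0,0,0],[-1,0.27,-1,0,0,0,0],[-1,0.27,-0.94,0,0,0,0]]' |tail -2
python3 -m handwheel '[[-1,0,0,0,0,0,0],[-1,0,0,0,0,0,0]]' |tail -2
python3 h.py .446 -.3123 .020 11.8
```

```text
opening: 0.0356
gripper_force: 30.0
opening: 0.0356
gripper_force: 30.0
opening: 0.0357
gripper_force: 30.0
opening: 0.0358
gripper_force: 30.0
t 8.25 turnz(first) -0.0 shift [ 0.04 -0.01  2.38] tip [ 0.4469 -0.3119  0.0796] ori [ 1.7997e+02 -4.0000e-02 -1.6821e+02] open 0.0358 F [-0.4  0.8 -0.7]
```

```bash

python3 -m handwheel '[[-1,0.04,0,1,0,0,0],[-1,0,0,0.8,0,0,0],[-1,0,0,0.4,0,0,0],[-1,0,0,0.2,0,0,0],[-1,0,0,0,0,0,0]]'
python3 h.py .446 -.3123 .019 11.8
```

```text
clock: 8.88
tool_pos: [0.4464, -0.3121, 0.1981]
orientation: [-180.0, 0.0, -168.2]
force: [-0.4, 0.6, -1.4]
opening: 0.0355
gripper_force: 30.0
t 8.88 turnz(first) 0.01 shift [ 0.02 -0.    0.04] tip [ 0.4464 -0.3121  0.0201] ori [-179.99    0.   -168.15] open 0.0355 F [-0.4  0.6 -1.4]
```

```bash

python3 -m handwheel '[[-1,0,0,0.05,0,0,0],[-1,0,0,0,0,0,0],[1,0,0,0,0,0,0],[1,0,0,0,0,0,0],[1,0,0,0,0,0,0]]'
python3 -m handwheel '[[1,0,0,-1,0,0,0],[1,0,0,-1,0,0,0],[1,0,0,-1,0,0,0],[1,0,0,0,0,0,0]]' | tail -2
python3 h.py .4526 .1143 .092 5.2
python3 - <<'E'
from plant import *
import cv2,pickle
from w import *
o=get_obs();s=snapshot("wrist");pickle.dump((o,s),open("w3.pkl","wb"))
cv2.imwrite("pics/w3.png",s["color"][:,:,::-1]);tops(o,s,z=.036,roi=(0,400),th=225)
E
```

```text
clock: 9.5
tool_pos: [0.4462, -0.3123, 0.1968]
orientation: [-180.0, 0.0, -168.2]
force: [0.9, 0.4, -0.5]
opening: 0.0603
gripper_force: 0.0
opening: 0.0868
gripper_force: 0.0
t 10.0 turnz(first) 1.11 shift [-1.78 16.98  0.15] tip [ 0.4468 -0.3125  0.0957] ori [-179.88    0.2  -168.16] open 0.0868 F [-0.  -0.3 -0.3]
px [318. 210.] xy 445.6 -312.5 size 78.2 35.0 psi 12.3
```

View pics/w3.png

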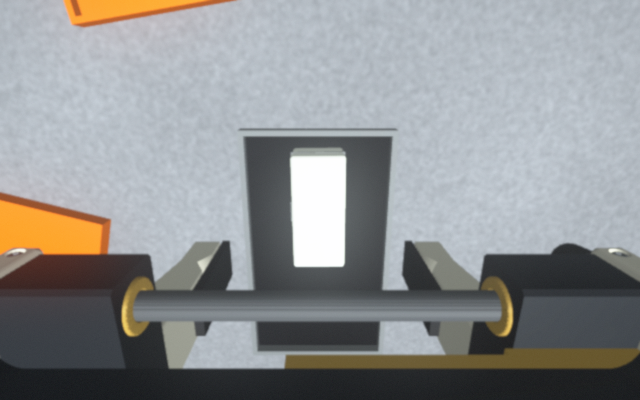

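The box lies in the tray, top at (292–346,153–266); the tray's inner walls are at columns ~250 and ~387 at that row, so it is centred and parallel.

```bash

python3 -m handwheel '[[1,0,0,0,0,0,0.56],[1,0,0,0,0,0,0.55],[1,-0.1,1,0,0,0,0],[1,-0.1,1,0,0,0,0],[1,-0.1,1,0,0,0,0]]' |tail -1
python3 -m handwheel '[[1,-0.1,1,0,0,0,0],[1,-0.1,1,0,0,0,0],[1,-0.1,1,0,0,0,0],[1,-0.1,1,0,0,0,0],[1,-0.1,1,0,0,0,0]]' |tail -1
python3 -m handwheel '[[1,-0.1,1,0,0,0,0],[1,-0.1,1,0,0,0,0],[1,-0.1,1,0,0,0,0],[1,-0.1,1,0,0,0,0],[1,-0.1,1,0,0,0,0]]' |tail -1
python3 -m handwheel '[[1,-0.1,1,0,0,0,0],[1,-0.1,1,0,0,0,0],[1,-0.1,1,0,0,0,0],[1,-0.1,1,0,0,0,0],[1,0,0,0,0,0,0]]' |tail -1
python3 h.py .4526 .1143 .014 5.2
python3 - <<'E'
from plant import *
from w import *
o,s=pickle.load(open('w3.pkl','rb'));print(quad(o,s,[(245,136),(391,136),(382,345),(258,345)],.012))
o=get_obs();s=snapshot("wrist");tops(o,s,roi=(0,290),th=225)
E
```

```text
gripper_force: 0.0
gripper_force: 0.0
gripper_force: 0.0
gripper_force: 0.0
t 12.55 turnz(first) 0.01 shift [-0.09 -0.07  3.16] tip [0.4501 0.1159 0.0929] ori [-1.7997e+02 -5.0000e-02 -1.7474e+02] open 0.0875 F [ 0.3 -0.5 -0.3]
(array([ 0.485 , -0.3035]), 'sides', array([0.1016, 0.1776, 0.106 , 0.1778]), 'ang', array([ 101.9,   13.2,  -78. , -168.3]))
px [315. 215.] xy 452.4 114.5 size 77.1 34.3 psi 5.3
```

```bash

python3 -m handwheel '[[1,-0.09,-0.06,1,0,0,0],[1,0,0,1,0,0,0],[1,0,0,0.9,0,0,0],[1,0,0,0.2,0,0,0],[-1,0,0,0,0,0,0]]' | tail -1
python3 -m handwheel '[[-1,0,0,0,0,0,0],[-1,0,0,0,0,0,0],[-1,0,0,0,0,0,0],[-1,0,0,0,0,0,0],[-1,0,0,0,0,0,0]]' |tail -2
python3 h.py .530 -.2947 .08 11.8
```

```text
gripper_force: 0.0
opening: 0.0356
gripper_force: 30.0
t 13.85 turnz(first) -1.11 shift [  0.31 -16.62  -2.55] tip [0.4526 0.1136 0.0163] ori [ 1.7999e+02  2.0000e-02 -1.7484e+02] open 0.0356 F [-1.6  0.5  1.8]
```

```bash

python3 -m handwheel '[[-1,0,0,-1,0,0,0],[-1,0,0,-1,0,0,0],[-1,0,0,-0.6,0,0,-0.56],[-1,0,0,0,0,0,-0.55],[-1,0.02,-1,0,0,0,0]]' |tail -1
python3 -m handwheel '[[-1,0.02,-1,0,0,0,0],[-1,0.02,-1,0,0,0,0],[-1,0.02,-1,0,0,0,0],[-1,0.02,-1,0,0,0,0],[-1,0.02,-1,0,0,0,0]]' |tail -1
python3 -m handwheel '[[-1,0.02,-1,0,0,0,0],[-1,0.02,-1,0,0,0,0],[-1,0.02,-1,0,0,0,0],[-1,0.02,-1,0,0,0,0],[-1,0.02,-1,0,0,0,0]]' |tail -1
python3 -m handwheel '[[-1,0.02,-1,0,0,0,0],[-1,0.02,-1,0,0,0,0],[-1,0.02,-1,0,0,0,0],[-1,0.02,-1,0,0,0,0],[-1,0,-1,0,0,0,0]]' |tail -1
python3 -m handwheel '[[-1,0,-0.62,0,0,0,0],[-1,0,0,0,0,0,0],[-1,0,0,0,0,0,0]]' |tail -2
python3 h.py .530 -.2947 .0203 11.8
```

```text
gripper_force: 30.0
gripper_force: 30.0
gripper_force: 30.0
gripper_force: 30.0
opening: 0.0354
gripper_force: 30.0
t 16.73 turnz(first) 0.0 shift [ 0.01 -0.02  2.43] tip [ 0.5301 -0.2943  0.0809] ori [ 1.7997e+02 -3.0000e-02 -1.6819e+02] open 0.0354 F [-0.2  0.3 -0.8]
```

```bash

python3 -m handwheel '[[-1,0,0,1,0,0,0],[-1,0,0,0.8,0,0,0],[-1,0,0,0.4,0,0,0],[-1,0,0,0.25,0,0,0],[-1,0,0,0,0,0,0]]'|tail -4
python3 -m handwheel '[[-1,0,0,0,0,0,0],[1,0,0,0,0,0,0],[1,0,0,0,0,0,0],[1,0,0,0,0,0,0],[1,0,0,0,0,0,0]]' | sed -n 2p
python3 -m handwheel '[[1,0,0,-1,0,0,0],[1,0,0,-1,0,0,0],[1,0,0,-1,0,0,0],[1,0,0,-1,0,0,0],[1,0,0,0,0,0,0]]' | tail -2
python3 - <<'E'
from plant import *
from w import *
o=get_obs();s=snapshot("wrist");pickle.dump((o,s),open("w4.pkl","wb"));cv2.imwrite("pics/w4.png",s["color"][:,:,::-1]);tops(o,s,z=.036,roi=(0,290),th=225)
E
python3 h.py .56 .1 .12 -13.2
```

```text
orientation: [-180.0, 0.0, -168.1]
force: [-0.0, -0.2, -0.6]
opening: 0.0356
gripper_force: 30.0
tool_pos: [0.5304, -0.2948, 0.1979]
opening: 0.0878
gripper_force: 0.0
px [318. 199.] xy 530.6 -294.5 size 76.4 33.6 psi 11.8
px [319.  76.] xy 446.4 -312.1 size 77.2 33.6 psi 12.4
t 18.65 turnz(first) 4.17 shift [ 2.46 15.64  0.03] tip [ 0.5305 -0.2947  0.1208] ori [-1.7996e+02  1.1000e-01 -1.6819e+02] open 0.0877 F [-0.7  0.4  0.4]
```

View pics/w4.png

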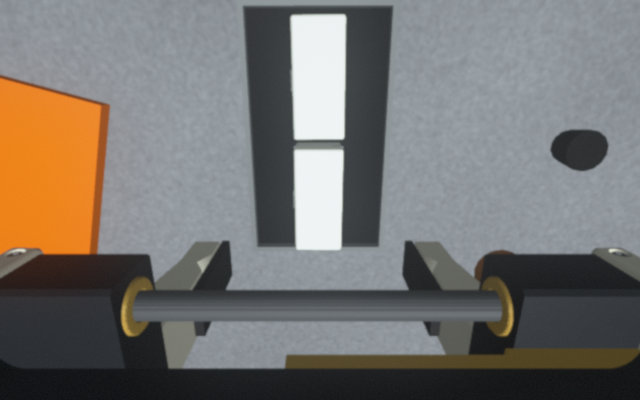

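Both boxes are in line in the tray, tops at (318,76) and (319,199), with a ~6 mm gap. On to box C.

```bash

python3 -m handwheel '[[1,0,0,0,0,0,1],[1,0,0,0,0,0,1],[1,0,0,0,0,0,1],[1,0,0,0,0,0,1],[1,0,0,0,0,0,0.17]]' |tail -1
python3 -m handwheel '[[1,0.13,1,0,0,0,0],[1,0.13,1,0,0,0,0],[1,0.13,1,0,0,0,0],[1,0.13,1,0,0,0,0],[1,0.13,1,0,0,0,0]]' |tail -1
python3 -m handwheel '[[1,0.13,1,0,0,0,0],[1,0.13,1,0,0,0,0],[1,0.13,1,0,0,0,0],[1,0.13,1,0,0,0,0],[1,0.13,1,0,0,0,0]]' |tail -1
python3 -m handwheel '[[1,0.13,1,0,0,0,0],[1,0.13,1,0,0,0,0],[1,0.13,1,0,0,0,0],[1,0.13,1,0,0,0,0],[1,0.13,1,0,0,0,0]]' |tail -1
python3 -m handwheel '[[1,0.1,1,0,0,0,0],[1,0,0.5,0,0,0,0],[1,0,0,0,0,0,0]]' |tail -1
python3 - <<'E'
from plant import *
from w import *
o=get_obs();s=snapshot("wrist");cv2.imwrite("pics/w5.png",s["color"][:,:,::-1]);tops(o,s,z=.032,roi=(0,290),th=225)
E
python3 h.py .574 .119 .014 -13.2
```

```text
gripper_force: 0.0
gripper_force: 0.0
gripper_force: 0.0
gripper_force: 0.0
gripper_force: 0.0
px [345. 284.] xy 645.5 124.7 size 35.1 12.0 psi 76.9
px [180. 217.] xy 562.7 14.2 size 50.8 48.9 psi -79.3
px [315. 199.] xy 573.4 118.1 size 77.6 34.4 psi -13.7
t 21.57 turnz(first) 0.01 shift [0.03 0.01 4.22] tip [0.5746 0.1186 0.1196] ori [-1.7998e+02 -3.0000e-02  1.6684e+02] open 0.0875 F [ 0.1 -1.  -0.2]
```

```bash

python3 -m handwheel '[[1,0.04,-0.02,1,0,0,0.08],[1,0,0,1,0,0,0],[1,0,0,1,0,0,0],[1,0,0,0.9,0,0,0],[1,0,0,0.3,0,0,0]]' | tail -1
python3 -m handwheel '[[-1,0,0,0,0,0,0],[-1,0,0,0,0,0,0],[-1,0,0,0,0,0,0],[-1,0,0,0,0,0,0],[-1,0,0,0,0,0,0]]' |tail -2
python3 h.py .4885 -.3033 .11 12
```

```text
gripper_force: 0.0
opening: 0.0431
gripper_force: 0.0
t 22.82 turnz(first) -4.28 shift [  6.84 -15.79  -3.79] tip [0.5736 0.1184 0.0152] ori [1.7998e+02 2.0000e-02 1.6633e+02] open 0.0431 F [-0.4  0.7  0.5]
```

```bash

python3 -m handwheel '[[-1,0,0,0,0,0,0],[-1,0,0,0,0,0,0],[-1,0,0,-1,0,0,0],[-1,0,0,-1,0,0,0],[-1,0,0,-1,0,0,0]]' |tail -2
python3 -m handwheel '[[-1,0,0,-0.8,0,0,-0.85],[-1,0,0,0,0,0,-0.85],[-1,0,0,0,0,0,-0.86],[-1,0,0,0,0,0,-0.86],[-1,0,0,0,0,0,-0.86]]' |tail -1
python3 -m handwheel '[[-1,0.43,-1,0,0,0,0],[-1,0.43,-1,0,0,0,0],[-1,0.43,-1,0,0,0,0],[-1,0.43,-1,0,0,0,0],[-1,0.43,-1,0,0,0,0]]' |tail -1
python3 -m handwheel '[[-1,0.43,-1,0,0,0,0],[-1,0.43,-1,0,0,0,0],[-1,0.43,-1,0,0,0,0],[-1,0.43,-1,0,0,0,0],[-1,0.43,-1,0,0,0,0]]' |tail -1
python3 -m handwheel '[[-1,0.43,-1,0,0,0,0],[-1,0.43,-1,0,0,0,0],[-1,0.43,-1,0,0,0,0],[-1,0.43,-1,0,0,0,0],[-1,0.43,-1,0,0,0,0]]' |tail -1
python3 -m handwheel '[[-1,0.4,-0.79,0,0,0,0],[-1,0,0,0,0,0,0],[-1,0,0,0,0,0,0]]' |tail -2
python3 h.py .4885 -.3033 .052 12
```

```text
opening: 0.0355
gripper_force: 30.0
gripper_force: 30.0
gripper_force: 30.0
gripper_force: 30.0
gripper_force: 30.0
opening: 0.0356
gripper_force: 30.0
t 26.32 turnz(first) -0.01 shift [-0.04  0.    2.31] tip [ 0.4876 -0.3035  0.1097] ori [ 1.7998e+02 -2.0000e-02 -1.6807e+02] open 0.0356 F [ 0.1  0.5 -0.8]
```

```bash

python3 -m handwheel '[[-1,-0.04,0,1,0,0,0],[-1,0,0,0.8,0,0,0],[-1,0,0,0.3,0,0,0],[-1,0,0,0.2,0,0,0],[-1,0,0,0,0,0,0]]'
python3 h.py .4885 -.3033 .0512 12
```

```text
clock: 26.95
tool_pos: [0.4893, -0.303, 0.2306]
orientation: [-180.0, 0.0, -168.0]
force: [-0.2, 0.4, -0.6]
opening: 0.0356
gripper_force: 30.0
t 26.95 turnz(first) 0.0 shift [ 0.03 -0.    0.06] tip [ 0.4893 -0.303   0.0526] ori [-1.7999e+02  1.0000e-02 -1.6798e+02] open 0.0356 F [-0.2  0.4 -0.6]
```

```bash

python3 -m handwheel '[[-1,0.02,0,0.06,0,0,0],[-1,0,0,0,0,0,0],[1,0,0,0,0,0,0],[1,0,0,0,0,0,0],[1,0,0,0,0,0,0]]' | sed -n 2,4p
python3 -m handwheel '[[1,0,0,0,0,0,0],[1,0,0,-0.5,0,0,0],[1,0,0,-1,0,0,0],[1,0,0,-1,0,0,0],[1,0,0,-1,0,0,0]]' | tail -2
python3 -m handwheel '[[1,0,0,-1,0,0,0],[1,0,0,0,0,0,0]]' | tail -1
python3 - <<'E'
from plant import *
from w import *
o=get_obs();s=snapshot("wrist");cv2.imwrite("pics/w6.png",s["color"][:,:,::-1]);tops(o,s,z=.068,roi=(0,290),th=225)
E
python3 h.py .66 .129 .12 4
```

```text
tool_pos: [0.4887, -0.3033, 0.229]
orientation: [-180.0, 0.0, -168.0]
force: [-0.3, 0.8, 0.1]
opening: 0.0873
gripper_force: 0.0
gripper_force: 0.0
px [318. 206.] xy 501.1 -300.7 size 102.7 34.7 psi 11.9
px [318. 112.] xy 426.5 -316.7 size 38.0 30.7 psi 12.0
t 28.5 turnz(first) 1.33 shift [-8.04 16.77  1.8 ] tip [ 0.4887 -0.3033  0.1651] ori [-1.7993e+02  1.4000e-01 -1.6800e+02] open 0.0878 F [ 0.6  0.5 -0.6]
```

View pics/w6.png

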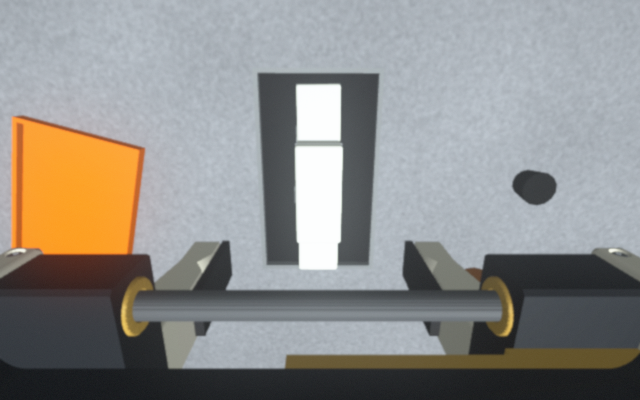

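The bridging box is seated, top at (295–342,146–242), in line and half on each. Next, box D.

```bash

python3 -m handwheel '[[1,0,0,0,0,0,0.67],[1,0,0,0,0,0,0.66],[1,-0.53,1,0,0,0,0],[1,-0.53,1,0,0,0,0],[1,-0.53,1,0,0,0,0]]' |tail -1
python3 -m handwheel '[[1,-0.53,1,0,0,0,0],[1,-0.53,1,0,0,0,0],[1,-0.53,1,0,0,0,0],[1,-0.53,1,0,0,0,0],[1,-0.53,1,0,0,0,0]]' |tail -1
python3 -m handwheel '[[1,-0.53,1,0,0,0,0],[1,-0.53,1,0,0,0,0],[1,-0.53,1,0,0,0,0],[1,-0.53,1,0,0,0,0],[1,-0.53,1,0,0,0,0]]' |tail -1
python3 -m handwheel '[[1,-0.53,1,0.4,0,0,0],[1,-0.53,1,0.4,0,0,0],[1,-0.53,1,0.5,0,0,0],[1,-0.5,0.7,0.5,0,0,0],[1,0,0,0,0,0,0]]' |tail -1
python3 - <<'E'
from plant import *
from w import *
o=get_obs();s=snapshot("wrist");cv2.imwrite("pics/w7.png",s["color"][:,:,::-1]);tops(o,s,z=.032,roi=(0,290),th=225)
E
python3 h.py .682 .129 .014 4
```

```text
gripper_force: 0.0
gripper_force: 0.0
gripper_force: 0.0
gripper_force: 0.0
px [144. 199.] xy 689.6 2.2 size 55.6 54.9 psi -84.7
px [310. 200.] xy 682.2 125.1 size 77.5 34.3 psi 3.5
px [147.  28.] xy 576.0 14.3 size 50.5 39.2 psi -85.9
t 31.05 turnz(first) 0.01 shift [ 0.06 -0.02  4.11] tip [0.6835 0.1296 0.1168] ori [-1.7995e+02 -1.2000e-01 -1.7594e+02] open 0.0878 F [ 0.1 -0.7 -0.5]
```

```bash

python3 -m handwheel '[[1,0.06,-0.17,1,0,0,0.08],[1,0,0,1,0,0,0],[1,0,0,1,0,0,0],[1,0,0,0.8,0,0,0],[1,0,0,0.3,0,0,0]]' | tail -1
python3 -m handwheel '[[-1,0,0,0,0,0,0],[-1,0,0,0,0,0,0],[-1,0,0,0,0,0,0],[-1,0,0,0,0,0,0],[-1,0,0,0,0,0,0]]' |tail -1
python3 -m handwheel '[[-1,0,0,0,0,0,0],[-1,0,0,0,0,0,0],[-1,0,0,-1,0,0,0],[-1,0,0,-1,0,0,0],[-1,0,0,-1,0,0,0]]' |tail -2
python3 - <<'E'
from math import *
for x,y in((0,.038),(0,-.036)):
  a=radians(-10.2); print(.5266+cos(a)*x-sin(a)*y,.3058+sin(a)*x+cos(a)*y)
E
python3 h.py .50 .30 .1 -10.2
```

```text
gripper_force: 0.0
gripper_force: 0.0
opening: 0.0359
gripper_force: 30.0
0.5333292201321441 0.3431994331028312
0.520224949348495 0.2703689581131073
t 32.92 turnz(first) 2.29 shift [ 8.41  5.62 -0.35] tip [0.682  0.1245 0.0912] ori [-1.7999e+02 -5.0000e-02 -1.7647e+02] open 0.0359 F [-0.1  0.2 -1.2]
```

```bash

python3 -m handwheel '[[-1,0,0,-0.5,0,0,0.76],[-1,0,0,-0.5,0,0,0.76],[-1,0,0,0,0,0,0.76],[-1,0.9,1,0,0,0,0],[-1,0.9,1,0,0,0,0]]' |tail -1
python3 -m handwheel '[[-1,0.9,1,0,0,0,0],[-1,0.9,1,0,0,0,0],[-1,0.9,1,0,0,0,0],[-1,0.9,1,0,0,0,0],[-1,0.8,0.8,0,0,0,0]]' |tail -1
python3 -m handwheel '[[-1,0,0,0,0,0,0],[-1,0,0,0,0,0,0]]' |tail -2
python3 - <<'E'
from plant import *
from w import *
o=get_obs();s=snapshot("wrist");pickle.dump((o,s),open("w8.pkl","wb"));cv2.imwrite("pics/w8.png",s["color"][:,:,::-1])
E
python3 h.py .5333 .3432 .02 -10.2
```

```text
gripper_force: 30.0
gripper_force: 30.0
opening: 0.0359
gripper_force: 30.0
t 34.48 turnz(first) 0.01 shift [1.21 0.78 3.83] tip [0.5597 0.3188 0.1157] ori [-1.7998e+02 -1.0000e-02  1.6984e+02] open 0.0357 F [-0.1  0.1 -0.8]
```

View pics/w8.png

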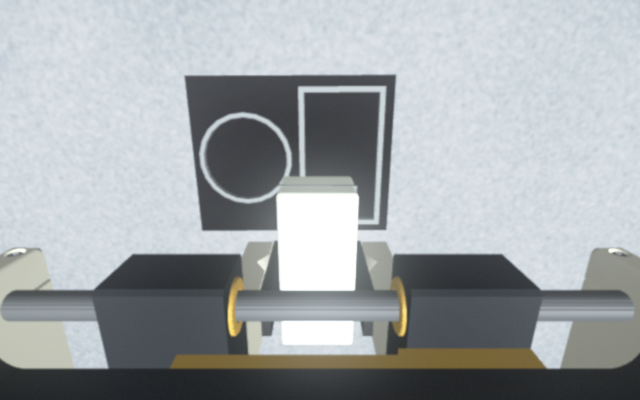

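The wrist view shows the well tray with plate corners (186,75), (396,75), (386,230) and (203,230), the ring around (246,158), and the oblong rim (298–386,86–223). The held box partly hides it.

```bash
python3 - <<'E'
from w import *
o,s=pickle.load(open('w8.pkl','rb'))
c=quad(o,s,[(186,75),(396,75),(386,230),(203,230)],.004);print(c)
print(quad(o,s,[(298,86),(386,86),(379,223),(303,223)],.010))
print(ray(o,s,246.3,158,.010)[:2],ray(o,s,201,158,.01)[:2],ray(o,s,291.5,158,.01)[:2])
a=np.radians(-10.3)
for y in(.038,-.036): print(c[0]+[-np.sin(a)*y,np.cos(a)*y])
E
```

```text
(array([0.5272, 0.3051]), 'sides', array([0.1548, 0.1238, 0.155 , 0.1239]), 'ang', array([  79.9,  -10. , -100.1,  169.9]))
(array([0.5333, 0.3427]), 'sides', array([0.064 , 0.1073, 0.0625, 0.1073]), 'ang', array([  79.9,   -9.7, -100.1,  171.1]))
[0.51982017 0.27022361] [0.51365239 0.23566494] [0.52597258 0.30469615]
[0.53399448 0.34248763]
[0.52076312 0.26968014]
```

```bash

python3 -m handwheel '[[-1,0.6,0.38,0,0,0,0],[-1,0.6,0.38,0.8,0,0,0],[-1,0,0,1,0,0,0],[-1,0,0,1,0,0,0],[-1,0,0,0.6,0,0,0]]'|tail -1
python3 -m handwheel '[[-1,0,0,0.35,0,0,0],[-1,0,0,0,0,0,0],[-1,0,0,0,0,0,0]]'
python3 h.py .5337 .3427 .0195 -10
```

```text
gripper_force: 30.0
clock: 35.48
tool_pos: [0.5336, 0.3434, 0.201]
orientation: [179.9, 0.0, 169.9]
force: [0.9, 0.3, -0.1]
opening: 0.0359
gripper_force: 30.0
t 35.48 turnz(first) -0.02 shift [-0.01 -0.03  0.14] tip [0.5336 0.3434 0.023 ] ori [1.7994e+02 4.0000e-02 1.6986e+02] open 0.0359 F [ 0.9  0.3 -0.1]
```

```bash

python3 -m handwheel '[[-1,0,0,0.12,0,0,0],[-1,0,0,0,0,0,0]]'|sed -n '2p;4p'
python3 -m handwheel '[[-1,0,0,0,0,0,0],[1,0,0,0,0,0,0],[1,0,0,0,0,0,0],[1,0,0,0,0,0,0],[1,0,0,0,0,0,0]]' | sed -n '2p;5p'
python3 -m handwheel '[[1,0,0,-1,0,0,0],[1,0,0,-1,0,0,0],[1,0,0,-1,0,0,0],[1,0,0,-1,0,0,0],[1,0,0,-1,0,0,0]]' | tail -2
python3 -m handwheel '[[1,0,0,0,0,0,0]]' | tail -1
python3 - <<'E'
from plant import *
from w import *
o=get_obs();s=snapshot("wrist");cv2.imwrite("pics/w9.png",s["color"][:,:,::-1]);tops(o,s,z=.036,roi=(0,290),th=225)
E
python3 h.py .572 -.122 .15 0
```

```text
tool_pos: [0.5336, 0.3435, 0.198]
force: [-0.6, 0.4, 3.4]
tool_pos: [0.5333, 0.3431, 0.197]
opening: 0.0701
opening: 0.0874
gripper_force: 0.0
gripper_force: 0.0
px [316. 190.] xy 533.8 343.5 size 78.4 34.7 psi -10.3
t 37.15 turnz(first) -1.69 shift [ -1.55 -18.61  -0.2 ] tip [0.5333 0.3433 0.145 ] ori [1.7990e+02 5.0000e-02 1.6986e+02] open 0.0876 F [-0.2  0.4 -0.4]
```

View pics/w9.png

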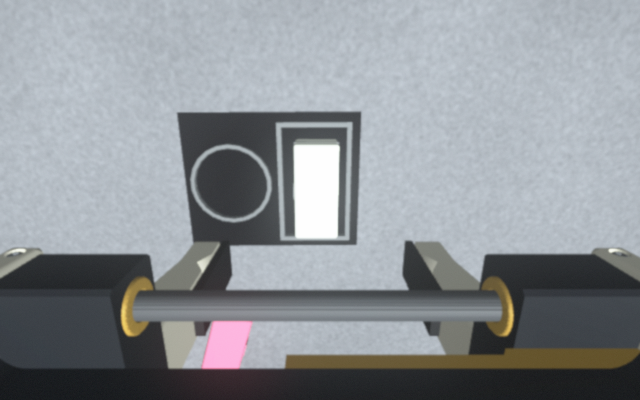

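Box D is in the oblong recess, top at (294–339,143–239), inside the rim. Now the jar; when I release it I'll open only partly so a finger doesn't nudge the box.

```bash

python3 -m handwheel '[[1,0,0,-0.2,0,0,-0.85],[1,0,0,0,0,0,-0.84],[1,-0.08,-1,0,0,0,0],[1,-0.08,-1,0,0,0,0],[1,-0.08,-1,0,0,0,0]]' |tail -1
python3 -m handwheel '[[1,-0.08,-1,0,0,0,0],[1,-0.08,-1,0,0,0,0],[1,-0.08,-1,0,0,0,0],[1,-0.08,-1,0,0,0,0],[1,-0.08,-1,0,0,0,0]]' |tail -1
python3 -m handwheel '[[1,-0.08,-1,0,0,0,0],[1,-0.08,-1,0,0,0,0],[1,-0.08,-1,0,0,0,0],[1,-0.08,-1,0,0,0,0],[1,-0.08,-1,0,0,0,0]]' |tail -1
python3 -m handwheel '[[1,-0.1,-1,0,0,0,0],[1,-0.1,-1,0,0,0,0],[1,-0.1,-1,0,0,0,0],[1,0,-1,0,0,0,0],[1,0,-1,0,0,0,0]]' |tail -1
python3 -m handwheel '[[1,0,-0.6,0,0,0,0],[1,0,0,0,0,0,0],[1,0,0,0,0,0,0]]' |tail -1
python3 - <<'E'
from plant import *
from w import *
o=get_obs();s=snapshot("wrist");pickle.dump((o,s),open("w10.pkl","wb"));cv2.imwrite("pics/w10.png",s["color"][:,:,::-1])
E
python3 h.py .572 -.121 .012 0
```

```text
gripper_force: 0.0
gripper_force: 0.0
gripper_force: 0.0
gripper_force: 0.0
gripper_force: 0.0
t 40.08 turnz(first) 0.0 shift [-0.21  0.02  5.49] tip [ 0.5668 -0.1214  0.1492] ori [ 1.7999e+02  1.0000e-02 -1.7998e+02] open 0.0875 F [ 0.  -0.3  0. ]
```

View pics/w10.png

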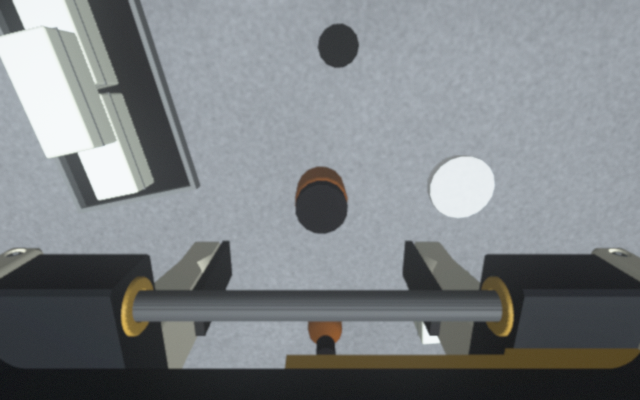

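The jar lid is centred at (322,207), the bottle is below it at (325,330), the cap is above at (338,45), and the stack at left looks good.

```bash
python3 - <<'E'
from w import *
o,s=pickle.load(open('w10.pkl','rb'))
P=[ray(o,s,u,v,.058)[:2].round(4) for u,v in((322,207),(296,207),(348,207),(322,181),(322,234))];print(P)
E
```

```text
[array([ 0.5714, -0.1179]), array([ 0.5714, -0.1378]), array([ 0.5714, -0.098 ]), array([ 0.5508, -0.118 ]), array([ 0.5939, -0.1178])]
```

```bash

python3 -m handwheel '[[1,-0.2,0.14,1,0,0,0],[1,0,0,1,0,0,0],[1,0,0,1,0,0,0],[1,0,0,1,0,0,0],[1,0,0,0.8,0,0,0]]' | sed -n '2p;4p'
python3 -m handwheel '[[1,0,0,0.6,0,0,0],[1,0,0,0,0,0,0],[-1,0,0,0,0,0,0],[-1,0,0,0,0,0,0],[-1,0,0,0,0,0,0]]' | sed -n '2p;4,6p'
python3 -m handwheel '[[-1,0,0,0,0,0,0],[-1,0,0,0,0,0,0],[-1,0,0,0,0,0,0]]'
python3 h.py .5205 .27 .10 -10
```

```text
tool_pos: [0.5718, -0.1175, 0.2062]
force: [0.5, -0.2, 1.3]
tool_pos: [0.5719, -0.1183, 0.1928]
force: [-0.7, -0.6, 1.0]
opening: 0.0627
gripper_force: 0.0
clock: 41.7
tool_pos: [0.5718, -0.1183, 0.1923]
orientation: [-180.0, 0.0, -180.0]
force: [-0.2, -0.0, 2.5]
opening: 0.0432
gripper_force: 30.0
t 41.7 turnz(first) 1.67 shift [ 4.72 14.94 -3.43] tip [ 0.5718 -0.1183  0.0143] ori [-1.8e+02  1.0e-02 -1.8e+02] open 0.0432 F [-0.2 -0.   2.5]
```

```bash

python3 -m handwheel '[[-1,0,0,-0.7,0,0,0],[-1,0,0,-1,0,0,0],[-1,0,0,-1,0,0,0],[-1,0,0,-0.75,0,0,0.84],[-1,0,0,0,0,0,0.83]]' |tail -1
python3 -m handwheel '[[-1,0.2,0.6,0,0,0,0],[-1,0.32,1,0,0,0,0],[-1,0.32,1,0,0,0,0],[-1,0.32,1,0,0,0,0],[-1,0.32,1,0,0,0,0]]' |tail -1
python3 -m handwheel '[[-1,0.32,1,0,0,0,0],[-1,0.32,1,0,0,0,0],[-1,0.32,1,0,0,0,0],[-1,0.32,1,0,0,0,0],[-1,0.32,1,0,0,0,0]]' |tail -1
python3 -m handwheel '[[-1,0.32,1,0,0,0,0],[-1,0.32,1,0,0,0,0],[-1,0.32,1,0,0,0,0],[-1,0.32,1,0,0,0,0],[-1,0.32,1,0,0,0,0]]' |tail -1
python3 -m handwheel '[[-1,0.04,0.34,0,0,0,0],[-1,0,0,0,0,0,0],[-1,0,0,0,0,0,0]]' |tail -2
python3 h.py .5205 .27 .0183 -10
```

```text
gripper_force: 30.0
gripper_force: 30.0
gripper_force: 30.0
gripper_force: 30.0
opening: 0.0436
gripper_force: 30.0
t 44.58 turnz(first) -0.0 shift [-0.    0.02  3.27] tip [0.5204 0.2694 0.1002] ori [-1.7997e+02 -3.0000e-02  1.6998e+02] open 0.0436 F [-0.9 -0.9 -1.4]
```

```bash

python3 -m handwheel '[[-1,0,0.02,1,0,0,0],[-1,0,0,1,0,0,0],[-1,0,0,0.8,0,0,0],[-1,0,0,0.3,0,0,0],[-1,0,0,0,0,0,0]]'
python3 h.py .5205 .27 .0183 -10
```

```text
clock: 45.2
tool_pos: [0.5208, 0.27, 0.2008]
orientation: [-180.0, -0.0, 170.0]
force: [0.1, -0.4, -0.9]
opening: 0.0427
gripper_force: 30.0
t 45.2 turnz(first) -0.01 shift [ 0.01 -0.    0.18] tip [0.5208 0.27   0.0228] ori [-1.7996e+02 -2.0000e-02  1.6996e+02] open 0.0427 F [ 0.1 -0.4 -0.9]
```

```bash

python3 -m handwheel '[[-1,0,0,0.12,0,0,0],[-1,0,0,0,0,0,0],[-1,0,0,0,0,0,0]]'
python3 h.py .5205 .27 .0183 -10
```

```text
clock: 45.58
tool_pos: [0.5207, 0.2707, 0.1984]
orientation: [180.0, 0.0, 170.0]
force: [-0.7, -0.8, -1.3]
opening: 0.0434
gripper_force: 30.0
t 45.58 turnz(first) -0.0 shift [ 0.   -0.03  0.08] tip [0.5207 0.2707 0.0204] ori [1.7997e+02 2.0000e-02 1.6999e+02] open 0.0434 F [-0.7 -0.8 -1.3]
```

```bash

python3 -m handwheel '[[-1,0,0,0.07,0,0,0],[-1,0,0,0,0,0,0],[-1,0,0,0,0,0,0]]'| sed -n '2p;4p'
python3 -m handwheel '[[0.3,0,0,0,0,0,0],[0.3,0,0,0,0,0,0],[0.3,0,0,0,0,0,0],[0.3,0,0,0,0,0,0]]'| sed -n '2p;4,5p'
python3 -m handwheel '[[0.3,0,0,-0.5,0,0,0],[0.3,0,0,-1,0,0,0],[0.3,0,0,-1,0,0,0],[0.3,0,0,-1,0,0,0],[0.3,0,0,-1,0,0,0]]' | tail -2
python3 -m handwheel '[[0.3,0,0,-1,0,0,0],[0.3,0,0,-1,0,0,0],[0.3,0,0,0,0,0,0],[0.3,0,0,0,0,0,0]]' | sed -n 2p
python3 - <<'E'
from plant import *
import cv2,numpy as np
a=snapshot("scene")["color"];b=snapshot("side")["color"];w=snapshot("wrist")["color"]
r=lambda i,w,h:cv2.resize(i,(w,h),interpolation=cv2.INTER_CUBIC)
top=np.hstack([r(a[110:390,200:480],300,300),r(b[130:370,200:360],300*2//3,300),r(w[:250],300,300)])
cv2.imwrite("pics/fin.png",top[:,:,::-1])
E
```

```text
tool_pos: [0.5208, 0.2707, 0.1963]
force: [-0.2, 0.1, 0.2]
tool_pos: [0.5207, 0.2705, 0.1961]
force: [-0.5, 0.0, -0.6]
opening: 0.0565
opening: 0.0572
gripper_force: 0.0
tool_pos: [0.5204, 0.2703, 0.3589]
```

View pics/fin.png

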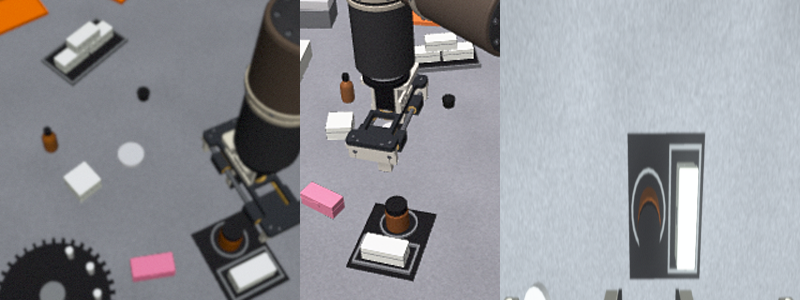

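The stack is in the long tray (85,45), the jar stands in the round recess (232,240), box D is in the oblong one (253,272), and the square box, bottle and pink box haven't moved. Handing in.

```bash
python3 -c "
from plant import *
print(close_job())"
```

```text
the job is handed in; nothing more can be done
None
```

Both kits are made up and the job is handed in at about 48 s of the 128 s allowed: the brick stack is in the long tray, the fourth box and the upright jar are in the well tray, and the final pictures show all in place and the other stock left where it was.

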